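Pack the deck-repair caddy

ROBOT

A 7-joint arm with a two-finger parallel gripper is mounted at the origin on the work surface. World frame = base frame: x ahead of the robot, y to its left, z up, the work surface at z = 0. Lengths are in m, angles in rad, forces in N, time in s.
With the tool pointing down it reaches from about 0.425 to 0.975 m from the base axis. Payload 16.7 kg.
Tool frame: the origin (TCP) lies at the very end of the fingers, on their centre line; the grasp point (between the pads) lies 19 mm behind it; z points along the fingers, y is the line along which they close (so a half turn about z gives the same grasp; the last joint's range is limited). The gripper opens to 85 mm and grips with 20 to 120 N. Pads are 22 mm wide; open, the fingers measure 114 mm over their backs; the gripper's body (76 mm by 85 mm) begins 54 mm behind the grasp point. The pads swing forward as they close: fully open they stand 13 mm farther back than shut.
Start: joints at [-0.149, 0.426, 0.074, 1.606, -0.034, 1.111, -0.067], TCP at [0.675, -0, 0.231] pointing down, gripper open.
Joint ranges: [-2.85, 2.85], [-0.5, 2.14], [-1.23, 1.37], [0.21, 2.46], [-1.02, 4.16], [0.16, 2.05], [-2.73, 2.73]. Speed limits (rad/s): [1.89, 1.89, 2.39, 2.39, 3.01, 3.01, 3.01].

INTERFACE

Orientations are given as a unit quaternion [x, y, z, w].
In Python, from cell import manip, grab_frame gives the robot as it stands.
- The arm moves only by the tool arm_command, never from a script. Its argument "rows" is text: rows parted by semicolons, each of 7 numbers parted by spaces: the shift along the tool's x, y, z scaled (see below), then the turn, a rotation vector about the tool's x, y, z scaled (see below), then the opening, from 0 (shut) to 1 (fully open). A call has 1 to 10 rows; each row is the pose to reach, as a shift and turn from the pose commanded when the call began, along the tool's axes at that moment; what a row does not reach only later rows make up. The controller multiplies each number of a shift by 200 mm and each number of a turn by 90 degrees. A row lasts 1/10 s, in which the tool goes at most 50 mm and 8.59 degrees, less where a joint would pass 70% of its speed; a pose out of reach is approached as far as the arm can. A call with a number of a shift or a turn outside -1 to 1 is refused whole. A call with a gripper value outside its range is refused whole. The fingers move at their own pace and stop on an object; "grip_force" is the grip in N (left out, the last holds). Time passes only in rows, so rows that repeat a pose let the fingers close. It gives the time, the measured TCP pose, the force, the opening and the grip force at its end, in the units of the state.
- manip.get_obs(): the state, without advancing time (a new reading comes with each control period).
- grab_frame(name): name is "scene" or "side" or "wrist"; returns a dict with "image" (400x640x3 uint8, red, green, blue), "fovy" (degrees; the focal length in pixels is half the picture's height over the tangent of half this angle, whatever the lens; pixels are square), "cx", "cy" (the principal point, pixels), "R" (3x3) and "t" (3): a world point X has camera coordinates R X + t; the wrist camera has in their place "T_tool_cam" (4x4, takes a point from camera to tool coordinates, whose origin is the TCP and whose axes are the flange's). Camera axes: x right, y down, z forward; pixel columns grow to the right and rows downward; lengths in m; the calibration is good to about 2 mm. A picture is of the moment at which its call begins: read the wrist's pose just before it. There is no depth.
- manip.job_done(): hands the job in; it is judged then, once.
The state is a dict: "clock": time; "qpos": joint angles; "qvel": joint speeds; "tau": joint torques, N m; "tool_pos": TCP position; "ee_rot": TCP orientation; "force": force on the tool from outside, world axes, zero at the start; "ft_torque": the same for the moment, N m; "finger_gap": opening from 0.0 (shut) to 1.0 (fully open); "finger_force": force on a finger pad.
Only numpy, scipy, OpenCV 4.12 (cv2) and the standard library are available. Lean on these libraries where they do the work, as an engineer would, in place of code of your own. Each camera call takes 0.05 s, during which the arm holds its last target. There are 200 camera calls.

TASK

Pack the grey repair caddy: first set the amber cassette with the white band, band up, on the wooden rack's sloping ledge, centred, so that it leans back against the two tines, then lean the blue-banded one against its front in the same way. Stand the motor with the brass pulley on the white mark in the middle of the blue tray, and the black foot, upright, on the white mark in the middle of the green tray. Leave the red-banded cassette, the motor with the red pulley and the grey foot where they are.

Things in the scene. Friction and masses are not known exactly. Their poses are not given: they have to be found in the camera images.
- tape_white_center (a point): Amber cassette, white band on its top edge (first on the rack). 100 long (x) x 12 thick (y) x 64 mm tall (z up), about 50 g; this point is its centre. Stands upright in one of three slots of a fixed oak stand, 112 x 150 mm: stand top 28 mm, slot floor 12 mm above the shelf top, slots 46 mm apart with 2 mm play each side; its upper 48 mm stand free.
- tape_blue_center (a point): Amber cassette, blue band on its top edge (second on the rack). 100 long (x) x 12 thick (y) x 64 mm tall (z up), about 50 g; this point is its centre. Stands upright in one of three slots of a fixed oak stand, 112 x 150 mm: stand top 28 mm, slot floor 12 mm above the shelf top, slots 46 mm apart with 2 mm play each side; its upper 48 mm stand free.
- tape_red_center (a point): Amber cassette, red band on its top edge (stays in the stand). 100 long (x) x 12 thick (y) x 64 mm tall (z up), about 50 g; this point is its centre. Stands upright in one of three slots of a fixed oak stand, 112 x 150 mm: stand top 28 mm, slot floor 12 mm above the shelf top, slots 46 mm apart with 2 mm play each side; its upper 48 mm stand free.
- motor_brass_center (a point): Small silver motor standing on its end, can 36 mm diameter and 31 mm tall, with a brass pulley 29 mm in diameter on top; 38 mm tall without the thin shaft. This point is on its axis 19 mm above its underside; z up. About 120 g (varies). Goes in the blue tray.
- motor_red_center (a point): Small silver motor standing on its end, can 36 mm diameter and 31 mm tall, with a red pulley 29 mm in diameter on top; 38 mm tall without the thin shaft. This point is on its axis 19 mm above its underside; z up. About 120 g (varies). A look-alike that stays where it is.
- foot_black_center (a point): Round black plastic deck foot, 40 mm diameter, 24 mm tall, a small steel disc in its top. This point is on its axis 12 mm above its underside; z up. About 40 g. Goes in the green tray.
- foot_grey_center (a point): Round light grey plastic deck foot, 40 mm diameter, 24 mm tall, a small steel disc in its top. This point is on its axis 12 mm above its underside; z up. About 40 g. A look-alike that stays where it is.
- rack: Fixed oak rack, 104 x 110 mm. Origin: centre of underside; x to its open front, y along the ledge, z up. Ledge, 110 mm wide, slopes down 20 deg to -x: 12 mm high at x=-35, 39 at x=+39. At x=-35 two tines rise square to it, leaning back 20 deg (tops x=-54, z=64; centred y=+-38, 12 wide). Cassette's long side along y; let go upright, it tips back (-x) onto tines or the cassette behind.
- blue_tray: Shallow open blue tray, 104 x 110 mm (x, y), walls 3 mm thick, 18 mm high, fixed in one of three places in the grey caddy (rim 14 mm above the shelf top). Origin: centre of its underside, 6 mm above the shelf top; inner floor 3 mm above the origin, a white round mark 48 mm across in its middle. z up. Target for the motor with the brass pulley.
- green_tray: Shallow open green tray, 104 x 110 mm (x, y), walls 3 mm thick, 18 mm high, fixed in one of three places in the grey caddy (rim 14 mm above the shelf top). Origin: centre of its underside, 6 mm above the shelf top; inner floor 3 mm above the origin, a white round mark 48 mm across in its middle. z up. Target for the black foot.
Not all that is in view belongs to the job. Leave any turquoise look-alike of the part that bears tape_white_center alone.

How it is judged:
By the outcome, as a careful person would: the job done as asked, in the order asked, and still so for the second after the job is handed in, with the robot touching nothing.
It also fails if it takes over 112 s, if anything falls off the work surface, if the arm or the gripper's body presses on something with over 40 N, if the wrist force passes 120 N, or if a joint passes its speed limit or range.

## Working session

There is one attempt and no reset: what is moved stays moved. The work goes in short steps, Python scripts to look and compute and a tool call to move; the robot and the scene stay as the last step left them, time stands still between calls to the robot, and variables do not carry over. Pictures are saved under pics/ and viewed, at most 18 in all, crops included, and the job is handed in when it is done.

Besides the shell and the picture viewer there is one more tool, called as name(argument=value, ...) on one line, values as JSON. arm_command: Moves the arm, as the interface text tells. Shifts and turns lie within -1 to 1; 1 stands for 200 mm of shift or 90 degrees of turn. Its arguments: {"type":"object","properties":{"rows":{"type":"string"},"grip_force":{"type":"number"}},"required":["rows"]}

```bash
ls; mkdir -p pics; python3 - <<'E'
from cell import manip, grab_frame
import cv2,numpy as np
o=manip.get_obs();print({k:np.round(v,3) for k,v in o.items()})
for n in("scene","side","wrist"):
    f=grab_frame(n);cv2.imwrite(f"pics/{n}0.png",f["image"][:,:,::-1])
    print(n,f["fovy"],f["cx"],f["cy"],[np.round(f[k],3).tolist() for k in f if k in("R","t","T_tool_cam")], list(f))
E
```

```text
pics
{'clock': np.float64(0.0), 'qpos': array([-0.15 ,  0.427,  0.074,  1.607, -0.034,  1.111, -0.067]), 'qvel': array([-0.001, -0.001,  0.   , -0.001,  0.001,  0.   , -0.001]), 'tau': array([ 1.0000e-03, -9.4984e+01,  3.7620e+00, -4.6352e+01,  1.9000e-02,
        1.0000e-02,  0.0000e+00]), 'tool_pos': array([ 0.675, -0.   ,  0.231]), 'ee_rot': array([ 0.707,  0.707, -0.   , -0.   ]), 'force': array([0.701, 0.581, 0.707]), 'ft_torque': array([-0.048,  0.024, -0.03 ]), 'finger_force': np.float64(0.0), 'finger_gap': np.float64(1.001)}
scene 49.734729243431445 313.2103997537095 206.31153265125067 [[[0.609, 0.793, -0.014], [0.505, -0.401, -0.764], [-0.611, 0.458, -0.645]], [-0.312, -0.152, 1.31]] ['image', 'fovy', 'cx', 'cy', 'R', 't']
side 57.96530002500547 321.5943132947168 197.08491018755132 [[[-0.89, -0.456, 0.022], [-0.235, 0.416, -0.879], [0.392, -0.787, -0.477]], [0.439, 0.155, 0.892]] ['image', 'fovy', 'cx', 'cy', 'R', 't']
wrist 63.359455586095926 318.30202771587096 200.24341412388875 [[[-0.0, -0.946, -0.325, 0.083], [1.0, -0.0, 0.0, 0.001], [-0.0, -0.325, 0.946, -0.144], [0.0, 0.0, 0.0, 1.0]]] ['image', 'fovy', 'cx', 'cy', 'T_tool_cam']
```

View pics/scene0.png

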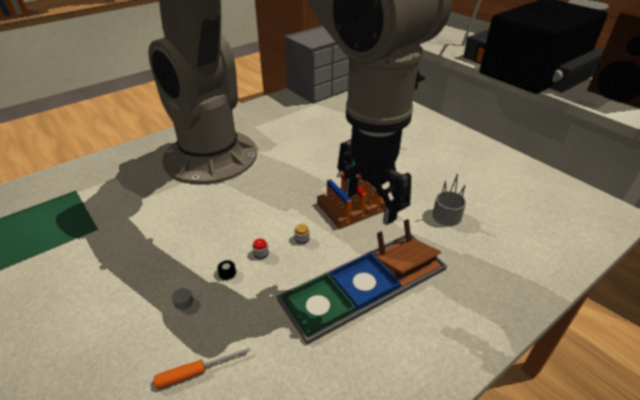

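View pics/side0.png

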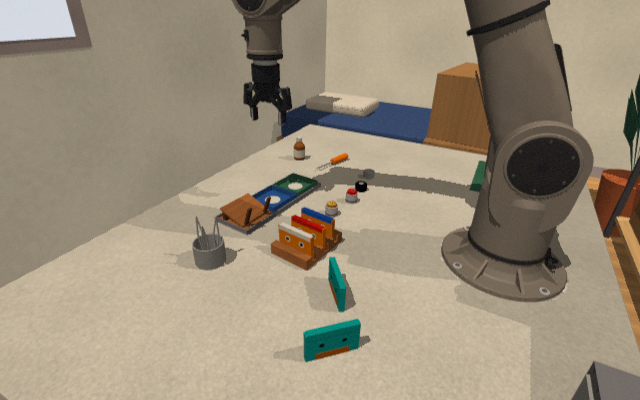

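View pics/wrist0.png

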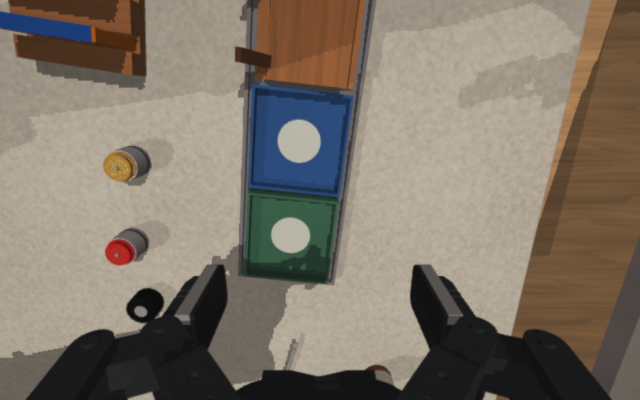

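The scene view shows the caddy (green tray mark at 318,305; blue at 365,281; rack at 408,255), the stand near (350,205), and the parts in a row. In the side view the cassettes run white, red, blue from front to back. In the wrist view the marks are at (299,141) and (290,235), the brass motor at (120,165), the red motor at (121,250) and the black foot at (145,305).

```bash
cat > h.py <<'E'
import numpy as np,cv2
from scipy.spatial.transform import Rotation as Ro
from cell import manip,grab_frame
def cam(n):
    o=manip.get_obs();f=grab_frame(n);h,w=f["image"].shape[:2]
    fl=h/2/np.tan(np.radians(f["fovy"]/2))
    if n=="wrist":
        T=np.eye(4);T[:3,:3]=Ro.from_quat(o["ee_rot"]).as_matrix();T[:3,3]=o["tool_pos"];W=T@f["T_tool_cam"]
    else:
        W=np.eye(4);W[:3,:3]=f["R"].T;W[:3,3]=-f["R"].T@f["t"]
    return dict(img=f["image"],f=fl,c=(f["cx"],f["cy"]),W=W)
def ray(c,px):
    d=np.array([(px[0]-c["c"][0])/c["f"],(px[1]-c["c"][1])/c["f"],1]);return c["W"][:3,3],c["W"][:3,:3]@d
def onz(c,px,z):
    p,d=ray(c,px);return p+d*(z-p[2])/d[2]
def proj(c,X):
    q=c["W"][:3,:3].T@(np.array(X)-c["W"][:3,3]);return q[:2]/q[2]*c["f"]+c["c"]
# HSV ranges
COL=dict(white=((0,0,150),(180,70,255)),blue=((105,140,60),(125,255,255)),red=((0,190,120),(6,255,255)),
 brass=((12,110,110),(28,255,255)),green=((60,60,20),(85,255,160)),amber=((8,150,150),(22,255,255)),black=((0,0,0),(180,255,40)))
def blobs(c,col,roi=None,amin=40):
    h=cv2.cvtColor(c["img"],cv2.COLOR_RGB2HSV);m=cv2.inRange(h,*COL[col])
    if roi:
        k=np.zeros_like(m);x0,y0,x1,y1=roi;k[y0:y1,x0:x1]=255;m&=k
    cs,_=cv2.findContours(m,cv2.RETR_EXTERNAL,cv2.CHAIN_APPROX_NONE)
    return sorted([(cv2.contourArea(q),cv2.minAreaRect(q),q) for q in cs if cv2.contourArea(q)>amin],key=lambda t:-t[0])
def save(c,n,crop=None):
    i=c["img"][:,:,::-1]
    if crop: x0,y0,x1,y1=crop;i=cv2.resize(i[y0:y1,x0:x1],None,fx=2,fy=2)
    cv2.imwrite(f"pics/{n}.png",i)
E
python3 - <<'E'
from h import *
c=cam("wrist");print(c["W"].round(3).tolist())
for n,roi,z in[("white",(260,100,340,170),.009),("white",(250,200,330,270),.009),("brass",(90,130,160,200),.038),("red",(90,220,160,280),.038),("black",(115,280,172,330),.02),("blue",(0,0,100,60),.076),("blue",(230,70,370,200),.024)]:
    for a,r,q in blobs(c,n,roi)[:2]:print(n,int(a),np.round(r,1) if 0 else (np.round(r[0],1),np.round(r[1],1),round(r[2])),onz(c,r[0],z).round(4),[onz(c,p,z).round(3)[:2].tolist() for p in cv2.boxPoints(r)])
E
```

```text
[[1.0, -0.0, -0.001, 0.675], [-0.0, -0.946, -0.325, 0.083], [-0.001, 0.325, -0.946, 0.374], [0.0, 0.0, 0.0, 1.0]]
white 1370 (array([298.5, 140.5]), array([42.4, 41. ]), 45) [0.6529 0.0281 0.009 ] [[0.62, 0.029], [0.653, 0.06], [0.686, 0.028], [0.653, -0.006]]
white 1008 (array([290., 235.]), array([34., 38.]), 90) [ 0.64   -0.0882  0.009 ] [[0.618, -0.066], [0.664, -0.066], [0.663, -0.112], [0.615, -0.112]]
brass 696 (array([119., 166.]), array([28., 32.]), 90) [0.4639 0.0056 0.038 ] [[0.45, 0.021], [0.484, 0.021], [0.478, -0.01], [0.444, -0.01]]
red 423 (array([119.5, 251.5]), array([23., 27.]), 90) [ 0.4442 -0.0957  0.038 ] [[0.432, -0.081], [0.463, -0.081], [0.457, -0.111], [0.425, -0.111]]
black 1155 (array([149., 309.]), array([40., 44.]), 90) [ 0.4536 -0.1894  0.02  ] [[0.431, -0.159], [0.487, -0.159], [0.478, -0.221], [0.419, -0.221]]
blue 1347 (array([45. , 26.9]), array([93.7, 16. ]), 9) [0.4503 0.1312 0.076 ] [[0.411, 0.131], [0.417, 0.142], [0.489, 0.131], [0.485, 0.12]]
blue 9609 (array([296.5, 140.6]), array([100.7, 102.9]), 6) [0.6517 0.0302 0.024 ] [[0.588, -0.021], [0.608, 0.088], [0.71, 0.077], [0.701, -0.034]]
```

arm_command(rows="0.25 -0.18 0 0 0 0 1;0.5 -0.36 0 0 0 0 1;0.7 -0.54 0 0 0 0 1;0.9 -0.7 0 0 0 0 1;1 -0.7 0 0 0 0 1;1 -0.7 0 0 0 0 1;1 -0.7 0 0 0 0 1")

```text
clock: 0.9
tool_pos: [0.5346, 0.2009, 0.2314]
ee_rot: [0.706, 0.708, 0.0, -0.0]
force: [2.0, -0.7, 0.2]
finger_gap: 1.0
finger_force: 0.0
```

```bash
python3 - <<'E'
from h import *
c=cam("wrist");save(c,"w1");print(manip.get_obs()["tool_pos"],manip.get_obs()["clock"])
import pickle;pickle.dump(c,open("c1.pkl","wb"))
E
```

```text
[0.53513833 0.19967627 0.23129522] 0.95
```

View pics/w1.png

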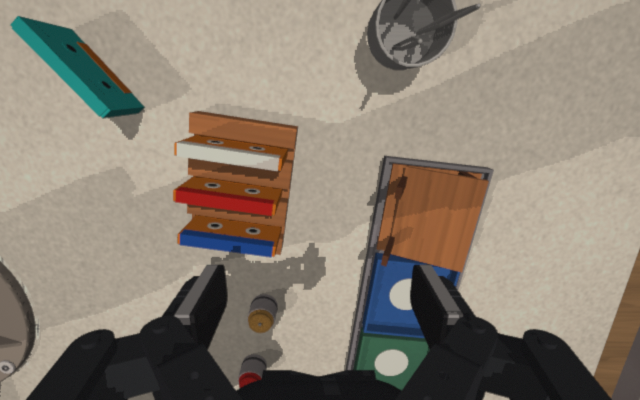

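Seen clearly: band tops at white ~(230,155), red ~(225,200), blue ~(227,243), with the rack ledge corners at ~(405,163), (490,172), (462,272), (385,250).

```bash
python3 - <<'E'
from h import *
import pickle;c=pickle.load(open("c1.pkl","rb"))
for n,roi in[("white",(165,130,290,178)),("red",(165,180,285,220)),("blue",(165,225,290,260))]:
    for a,r,q in blobs(c,n,roi,200)[:1]:
        B=cv2.boxPoints(r);P=np.array([onz(c,p,.076)[:2] for p in B]);print(n,int(a),r,onz(c,r[0],.076).round(4));print(P.round(3).tolist(),[np.linalg.norm(P[i]-P[i-1]).round(4) for i in range(4)])
        pr=np.array([onz(c,p,.076)[:2] for p in q[:,0]]);ang=cv2.fitLine(pr.astype(np.float32),cv2.DIST_L2,0,1e-4,1e-4).ravel();print(np.degrees(np.arctan(ang[1]/ang[0])))
yaw=np.arctan2(-.0129,.1163);print("caddy yaw",np.degrees(yaw));Rz=np.array([[np.cos(yaw),-np.sin(yaw)],[np.sin(yaw),np.cos(yaw)]])
o=np.array([.6658,.1444])
for l in[(-35,55,12+6),(-35,-55,18),(39,55,45),(39,-55,45),(-54,38,70),(-54,-38,70)]:
    l=np.array(l)/1e3;print(l,proj(c,[*(o+Rz@l[:2]),l[2]]).round(1), proj(c,[*(o+Rz@l[:2]),l[2]-.006]).round(1))
save(c,"rack",(330,130,530,300))
E
```

```text
white 2141 ((221.49996948242188, 153.49998474121094), (112.99998474121094, 46.99999237060547), 0.0) [0.4452 0.2268 0.076 ]
[[0.389, 0.204], [0.396, 0.248], [0.499, 0.248], [0.497, 0.204]] [np.float64(0.1076), np.float64(0.0446), np.float64(0.1026), np.float64(0.0441)]
-5.398197
red 1103 ((223.4935302734375, 202.54595947265625), (97.55574798583984, 12.610300064086914), 8.004729270935059) [0.4425 0.1785 0.076 ]
[[0.395, 0.179], [0.398, 0.192], [0.491, 0.178], [0.488, 0.165]] [np.float64(0.0948), np.float64(0.0132), np.float64(0.0936), np.float64(0.0133)]
-8.764249
blue 1228 ((225.99798583984375, 242.68153381347656), (91.51669311523438, 14.862452507019043), 7.765166282653809) [0.4411 0.1351 0.076 ]
[[0.394, 0.134], [0.398, 0.15], [0.488, 0.136], [0.486, 0.12]] [np.float64(0.0932), np.float64(0.017), np.float64(0.0917), np.float64(0.0171)]
-7.952417
caddy yaw -6.329377140618731
[-0.035  0.055  0.018] [409.  165.2] [407.6 164.1]
[-0.035 -0.055  0.018] [390.9 252.2] [389.9 249.9]
[0.039 0.055 0.045] [484.9 178.7] [482.2 177.2]
[ 0.039 -0.055  0.045] [458.6 269.6] [456.5 267. ]
[-0.054  0.038  0.07 ] [400.5 191.7] [399.1 189.9]
[-0.054 -0.038  0.07 ] [386.6 259.5] [385.5 256.8]
```

View pics/rack.png

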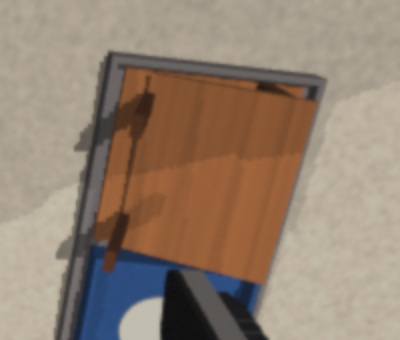

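```bash
python3 - <<'E'
from h import *
import pickle;c=pickle.load(open("c1.pkl","rb"))
i=c["img"][100:270,160:310,::-1];cv2.imwrite("pics/stand.png",cv2.resize(i,None,fx=3.5,fy=3.5,interpolation=cv2.INTER_CUBIC))
E
```

```text
(no output)
```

View pics/stand.png

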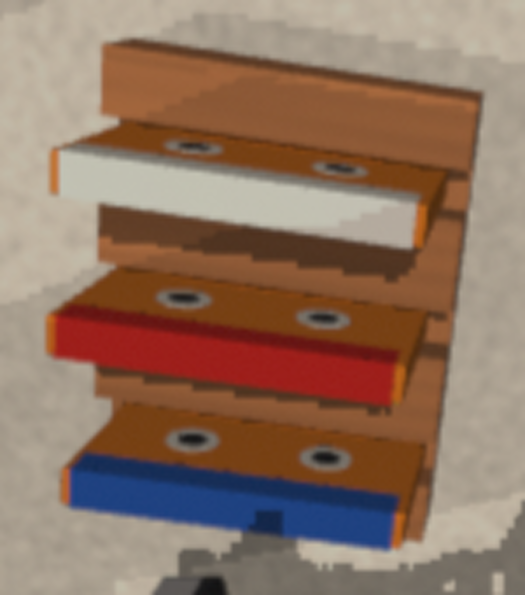

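The crop shows the bright top faces including the amber ends: white (55,150)-(428,198)-(418,248)-(52,193), red (50,318)-(403,362)-(398,405)-(48,355), blue (68,472)-(402,512)-(395,548)-(63,505).

```bash
python3 - <<'E'
from h import *
import pickle;c=pickle.load(open("c1.pkl","rb"))
for n,Q in dict(w=[(55,150),(428,198),(418,248),(52,193)],r=[(50,318),(403,362),(398,405),(48,355)],b=[(68,472),(402,512),(395,548),(63,505)]).items():
    P=np.array([onz(c,(160+u/3.5,100+v/3.5),.076)[:2] for u,v in Q])
    d=P[1]-P[0]+P[2]-P[3];print(n,P.mean(0).round(4),np.linalg.norm(d)/2,np.degrees(np.arctan2(d[1],d[0])),np.linalg.norm(P[0]-P[3]))
E
```

```text
w [0.4514 0.2241] 0.09814148412513621 -8.013745471465962 0.011656929890089275
r [0.4436 0.1781] 0.09793170990022368 -8.07370371254707 0.011017111293220368
b [0.4414 0.1318] 0.09719694517089446 -7.8761352617101625 0.010991234447864649
```

arm_command(rows="0.12 -0.418 0.1 0 0 -0.911 0.35;0.12 -0.418 0.3 0 0 -0.911 0.35;0.12 -0.418 0.4 0 0 -0.911 0.35;0.12 -0.418 0.4 0 0 -0.911 0.35;0.12 -0.418 0.4 0 0 -0.911 0.35;0.12 -0.418 0.4 0 0 -0.911 0.35;0.12 -0.418 0.4 0 0 -0.911 0.35;0.12 -0.418 0.4 0 0 -0.911 0.35;0.12 -0.418 0.4 0 0 -0.911 0.35;0.12 -0.418 0.4 0 0 -0.911 0.35")

```text
clock: 1.95
tool_pos: [0.4522, 0.2225, 0.1511]
ee_rot: [0.068, 0.998, -0.0, -0.0]
force: [-0.5, -0.4, -0.3]
finger_gap: 0.351
finger_force: 0.0
```

arm_command(rows="0 0 0 0 0 0 0.35;0 0 0 0 0 0 0.35;0 0 0 0 0 0 0.35")

```text
clock: 2.25
tool_pos: [0.4517, 0.2235, 0.1513]
ee_rot: [0.071, 0.997, -0.0, -0.0]
force: [-0.5, -0.2, -0.3]
finger_gap: 0.35
finger_force: 0.0
```

```bash
python3 - <<'E'
from h import *
c=cam("wrist");save(c,"w2");o=manip.get_obs();print(o["tool_pos"],o["finger_gap"],Ro.from_quat(o["ee_rot"]).as_matrix().round(3).tolist())
E
```

```text
[0.45156328 0.22367938 0.15128032] 0.345378128032704 [[-0.99, 0.142, -0.0], [0.142, 0.99, -0.0], [0.0, -0.0, -1.0]]
```

View pics/w2.png

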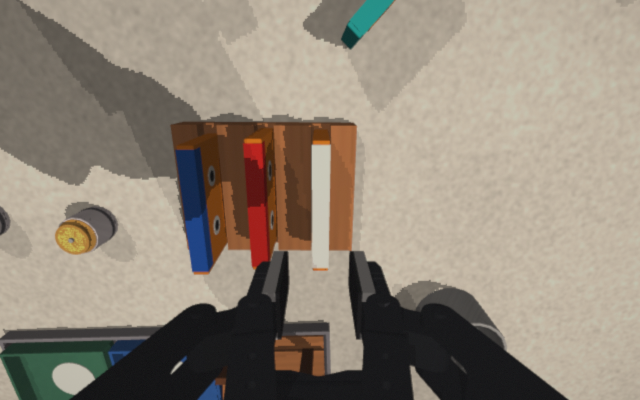

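The white cassette (column ~320) sits centred between the fingers, so I'm descending to grip it.

arm_command(rows="0 0 0.2 0 0 0 0.35;0 0 0.4 0 0 0 0.35;0 0 0.5 0 0 0 0.35;0 0 0.54 0 0 0 0.35;0 0 0.54 0 0 0 0.35;0 0 0.54 0 0 0 0;0 0 0.54 0 0 0 0;0 0 0.54 0 0 0 0;0 0 0.54 0 0 0 0", grip_force=40)

```text
clock: 3.2
tool_pos: [0.4521, 0.2243, 0.0445]
ee_rot: [0.07, 0.998, 0.0, 0.001]
force: [-1.5, -0.6, 9.2]
finger_gap: 0.13
finger_force: 43.6
```

arm_command(rows="0 0 -0.15 0 0 0 0;0 0 -0.35 0 0 0 0;0 0 -0.55 0 0 0 0;0 0 -0.68 0 0 0 0;0 0 -0.68 0 0 0 0")

```text
clock: 3.7
tool_pos: [0.4531, 0.2249, 0.1835]
ee_rot: [0.07, 0.998, 0.002, 0.003]
force: [0.4, 0.8, -0.6]
finger_gap: 0.135
finger_force: 42.2
```

arm_command(rows="-0.1 -0.02 0 0 0 0.09 0;-0.25 -0.06 0 0 0 0.185 0;-0.45 -0.11 0 0 0 0.28 0;-0.65 -0.18 0 0 0 0.375 0;-0.8 -0.24 0 0 0 0.47 0;-0.873 -0.251 0 0 0 0.565 0;-0.873 -0.251 0 0 0 0.66 0;-0.873 -0.251 0 0 0 0.755 0;-0.873 -0.251 0 0 0 0.85 0;-0.873 -0.251 0 0 0 0.94 0")

```text
clock: 4.7
tool_pos: [0.617, 0.1497, 0.1787]
ee_rot: [0.725, 0.688, -0.0, -0.0]
force: [-0.3, 0.6, -0.7]
finger_gap: 0.13
finger_force: 42.1
```

arm_command(rows="0 0 0 0 0 0.041 0;0 0 0 0 0 0.041 0;0 0 0 0 0 0.041 0")

```text
clock: 5.0
tool_pos: [0.617, 0.15, 0.179]
ee_rot: [0.744, 0.668, -0.0, -0.0]
force: [1.3, 0.3, -0.5]
finger_gap: 0.132
finger_force: 42.1
```

```bash
python3 - <<'E'
from h import *
c=cam("wrist");save(c,"w3");o=manip.get_obs();print(o["tool_pos"],o["finger_gap"],o["force"],Ro.from_quat(o["ee_rot"]).as_matrix().round(3).tolist())
yaw=np.radians(-6.33);Rz=Ro.from_euler('z',yaw).as_matrix()
for n,l in dict(hover=(-.0485,0,.0903),place=(-.0348,0,.0527)).items():
    print(n,Ro.from_quat(o["ee_rot"]).as_matrix().T@(np.array([.6658,.1444,0])+Rz@l-o["tool_pos"])/.2)
E
```

```text
[0.61709742 0.14992562 0.17907619] 0.12927676964987275 [-0.59610253 -0.65239495 -0.9992678 ] [[0.108, 0.994, -0.0], [0.994, -0.108, -0.0], [-0.0, -0.0, -1.0]]
hover [-0.00055822  0.00271843  0.44388014]
place [-0.00072012  0.07127988  0.63185767]
```

View pics/w3.png

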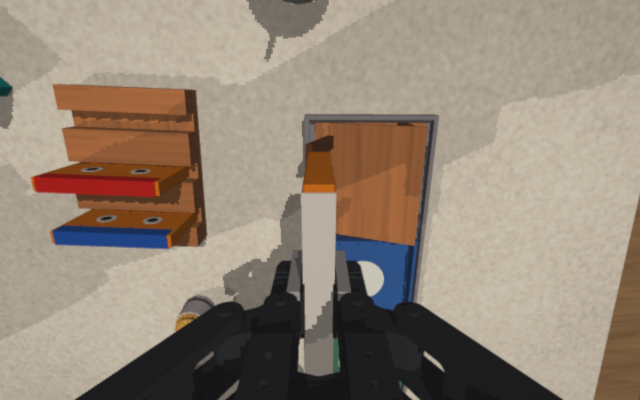

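The view shows the white cassette held squarely and the caddy aligned with the image, its far corners at (306,115) and (438,115). I'll check the rack centre from those.

```bash
python3 - <<'E'
from h import *
c=cam("wrist");yaw=np.radians(-6.33);Rz=Ro.from_euler('z',yaw).as_matrix()
for p,z in[((306,115),.014),((438,115),.014),((428,124),.045),((413,244),.045)]:print(p,(Rz.T@(onz(c,p,z)-[.6658,.1444,0])).round(4))
for l in[(-.035,.032,.018),(-.035,.044,.018),(-.054,.044,.07),(-.054,.032,.07)]:print(l,proj(c,[.6658,.1444,0]+Rz@l).round(1))
E
```

```text
(306, 115) [-0.0598  0.0602  0.014 ]
(438, 115) [0.0621 0.0605 0.014 ]
(428, 124) [0.0435 0.0555 0.045 ]
(413, 244) [ 0.0418 -0.0561  0.045 ]
(-0.035, 0.032, 0.018) [332.6 146.3]
(-0.035, 0.044, 0.018) [332.8 133.4]
(-0.054, 0.044, 0.07) [311.1 142.1]
(-0.054, 0.032, 0.07) [311.2 157.4]
```

arm_command(rows="0 0.005 0.1 -0.09 0 0 0;0 0.005 0.25 -0.18 0 0 0;0 0.005 0.38 -0.222 0 0 0;0 0.005 0.444 -0.222 0 0 0;0 0.028 0.51 -0.222 0 0 0;0 0.051 0.57 -0.222 0 0 0;0 0.065 0.605 -0.222 0 0 0;0 0.068 0.615 -0.222 0 0 0;0 0.068 0.615 -0.222 0 0 0")

```text
clock: 6.0
tool_pos: [0.6314, 0.1479, 0.0562]
ee_rot: [0.734, 0.657, 0.116, 0.129]
force: [-0.1, -0.3, -0.9]
finger_gap: 0.13
finger_force: 42.1
```

```bash
python3 - <<'E'
from h import *
c=cam("scene");save(c,"s4",(340,180,500,300));o=manip.get_obs();print(o["tool_pos"],o["force"])
E
```

```text
[0.63124652 0.14809645 0.05656311] [ 0.68475807  0.23879419 -0.93781277]
```

View pics/s4.png

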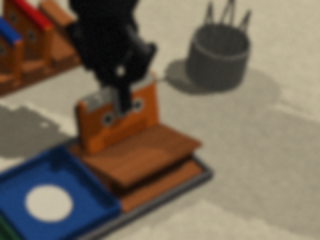

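The cassette is tilted parallel to the tines, just above the ledge. Creeping down until contact.

arm_command(rows="0 0 0.01 0 0 0 0;0 0 0.015 0 0 0 0;0 0 0.02 0 0 0 0;0 0 0.02 0 0 0 0")

```text
clock: 6.45
tool_pos: [0.6322, 0.1485, 0.0531]
ee_rot: [0.734, 0.657, 0.116, 0.129]
force: [-4.9, 1.0, 9.6]
finger_gap: 0.132
finger_force: 43.7
```

arm_command(rows="0 -0.01 -0.004 0 0 0 0;0 -0.02 -0.004 0 0 0 0;0 -0.026 -0.004 0 0 0 0;0 -0.026 -0.004 0 0 0 0")

```text
clock: 6.85
tool_pos: [0.6268, 0.149, 0.0514]
ee_rot: [0.734, 0.657, 0.116, 0.129]
force: [0.5, -0.3, 0.3]
finger_gap: 0.129
finger_force: 42.2
```

arm_command(rows="0 0 0 0 0 0 0.2;0 0 0 0 0 0 0.3;0 0 0 0 0 0 0.33;0 0 -0.05 0 0 0 0.33;0 0 -0.2 0 0 0 0.33;0 0 -0.4 0 0 0 0.33;0 0 -0.6 0 0 0 0.33;0 0 -0.6 0.1 0 0 0.33;0 0 -0.6 0.2 0 0 0.33;0 0 -0.6 0.222 0 0 0.33")

```text
clock: 7.85
tool_pos: [0.5878, 0.1536, 0.1666]
ee_rot: [0.745, 0.667, 0.0, -0.002]
force: [0.3, -0.7, -0.1]
finger_gap: 0.327
finger_force: 0.0
```

```bash
python3 - <<'E'
from h import *
c=cam("wrist");save(c,"w5");o=manip.get_obs();print(o["clock"],o["tool_pos"],o["force"],Ro.from_quat(o["ee_rot"]).as_matrix().round(3).tolist())
E
```

```text
7.9 [0.5879884  0.15276123 0.16563159] [-1.45282253 -1.21578038 -0.05241256] [[0.111, 0.994, -0.004], [0.994, -0.111, 0.002], [0.001, -0.004, -1.0]]
```

View pics/w5.png

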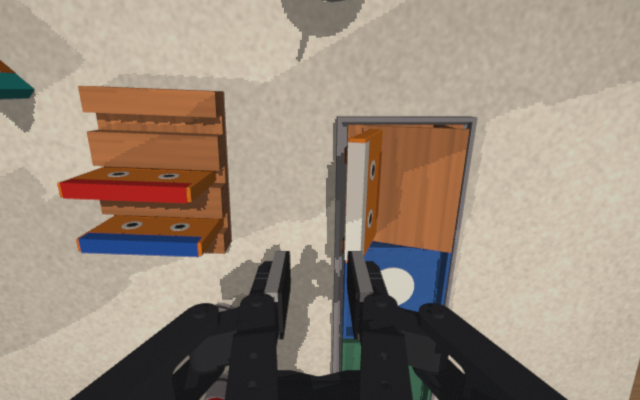

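The white cassette leans on the tines (band at column ~356, rows 140-250). Next, the blue one.

arm_command(rows="-0.185 -0.2 0 0 0 -0.09 0.33;-0.185 -0.4 0 0 0 -0.185 0.33;-0.185 -0.6 0 0 0 -0.28 0.33;-0.185 -0.717 0 0 0 -0.375 0.33;-0.185 -0.717 0.08 0 0 -0.47 0.33;-0.185 -0.717 0.08 0 0 -0.565 0.33;-0.185 -0.717 0.08 0 0 -0.66 0.33;-0.185 -0.717 0.08 0 0 -0.755 0.33;-0.185 -0.717 0.08 0 0 -0.85 0.33;-0.185 -0.717 0.08 0 0 -0.94 0.33")

```text
clock: 8.9
tool_pos: [0.4392, 0.1322, 0.1487]
ee_rot: [0.099, 0.995, -0.0, 0.001]
force: [-0.1, 0.5, 0.7]
finger_gap: 0.331
finger_force: 0.0
```

arm_command(rows="0 0 0 0 0 -0.041 0.33;0 0 0 0 0 -0.041 0.33;0 0 0 0 0 -0.041 0.33")

```text
clock: 9.2
tool_pos: [0.4394, 0.1323, 0.1485]
ee_rot: [0.071, 0.997, -0.0, 0.0]
force: [-0.1, 0.1, 0.4]
finger_gap: 0.327
finger_force: 0.0
```

```bash
python3 - <<'E'
from h import *
c=cam("wrist");o=manip.get_obs();M=Ro.from_quat(o["ee_rot"]).as_matrix();print(o["tool_pos"],M.round(3).tolist())
for r in blobs(c,"blue",(200,100,420,300),100)[:2]:
    q=r[2][:,0];q=q[(q[:,1]>120)&(q[:,1]<250)];m=(q[:,0].min()+q[:,0].max())/2
    print(r[0],r[1]);d=M.T@(onz(c,r[1][0],.076)-o["tool_pos"]);print("tool offset",d.round(4))
E
```

```text
[0.43947903 0.13229048 0.1484995 ] [[-0.99, 0.141, 0.001], [0.141, 0.99, -0.0], [-0.001, 0.0, -1.0]]
1882.5 ((320.5, 210.5), (121.0, 17.0), 90.0)
tool offset [0.0011 0.0007 0.0725]
```

arm_command(rows="0 0 0.2 0 0 0 0.33;0 0 0.4 0 0 0 0.33;0 0 0.49 0 0 0 0.33;0 0 0.51 0 0 0 0.33;0 0 0.51 0 0 0 0.33;0 0 0.51 0 0 0 0;0 0 0.51 0 0 0 0;0 0 0.51 0 0 0 0;0 0 0.51 0 0 0 0")

```text
clock: 10.15
tool_pos: [0.4404, 0.1326, 0.0474]
ee_rot: [0.07, 0.998, 0.0, 0.001]
force: [-1.8, 0.1, 10.1]
finger_gap: 0.134
finger_force: 43.5
```

arm_command(rows="0 0 -0.15 0 0 0 0;0 0 -0.35 0 0 0 0;0 0 -0.55 0 0 0 0;0 0 -0.68 0 0 0 0;0 0 -0.68 0 0 0 0")

```text
clock: 10.65
tool_pos: [0.4415, 0.133, 0.1863]
ee_rot: [0.07, 0.998, 0.001, 0.003]
force: [-0.4, 0.6, -1.3]
finger_gap: 0.132
finger_force: 41.9
```

arm_command(rows="-0.1 0.02 0 0 0 0.09 0;-0.25 0.06 0 0 0 0.185 0;-0.45 0.11 0 0 0 0.28 0;-0.65 0.15 0 0 0 0.375 0;-0.8 0.18 0 0 0 0.47 0;-0.9 0.2 0 0 0 0.565 0;-0.95 0.213 0 0 0 0.66 0;-0.95 0.213 0 0 0 0.755 0;-0.95 0.213 0 0 0 0.85 0;-0.95 0.213 0 0 0 0.94 0")

```text
clock: 11.65
tool_pos: [0.6335, 0.1479, 0.1816]
ee_rot: [0.725, 0.689, -0.0, -0.0]
force: [-0.2, -0.1, -0.2]
finger_gap: 0.13
finger_force: 41.9
```

arm_command(rows="0 0 0 0 0 0.041 0;0 0 0 0 0 0.041 0;0 0 0 0 0 0.041 0")

```text
clock: 11.95
tool_pos: [0.6335, 0.148, 0.1819]
ee_rot: [0.744, 0.668, -0.0, -0.0]
force: [-0.2, -0.2, -0.8]
finger_gap: 0.132
finger_force: 41.9
```

```bash
python3 - <<'E'
from h import *
o=manip.get_obs();M=Ro.from_quat(o["ee_rot"]).as_matrix();print(o["tool_pos"],M.round(3).tolist())
Rz=Ro.from_euler('z',np.radians(-6.33)).as_matrix()
for z in(.084,.064):print(M.T@([.6658,.1444,0]+Rz@(-.012,0,z)-o["tool_pos"])/.2)
print(Ro.from_matrix(M.T@Rz@np.array([[0,1,0],[1,0,0],[0,0,-1]]).astype(float)).as_rotvec(degrees=True)/90)
E
```

```text
[0.63353136 0.14804856 0.18191699] [[0.107, 0.994, -0.0], [0.994, -0.107, -0.0], [-0.0, -0.0, -1.0]]
[-0.00050246  0.10257437  0.4895422 ]
[-4.75545920e-04  1.02616218e-01  5.89542188e-01]
[-0.00026617  0.00017174  0.00181271]
```

arm_command(rows="0 0.06 0.1 0 0 0 0;0 0.103 0.3 0 0 0 0;0 0.103 0.45 0 0 0 0;0 0.103 0.54 0 0 0 0;0 0.103 0.57 0 0 0 0;0 0.103 0.58 0 0 0 0;0 0.103 0.585 0 0 0 0;0 0.103 0.585 0 0 0 0")

```text
clock: 12.75
tool_pos: [0.6548, 0.1459, 0.0664]
ee_rot: [0.745, 0.667, 0.001, 0.0]
force: [-0.1, -0.8, -0.1]
finger_gap: 0.13
finger_force: 41.9
```

arm_command(rows="0 0 0.01 0 0 0 0;0 0 0.015 0 0 0 0;0 0 0.015 0 0 0 0")

```text
clock: 13.05
tool_pos: [0.6551, 0.146, 0.0643]
ee_rot: [0.745, 0.667, 0.001, 0.0]
force: [-4.9, -1.1, 17.6]
finger_gap: 0.131
finger_force: 44.6
```

```bash
python3 - <<'E'
from h import *
o=manip.get_obs();print(o["force"],o["tool_pos"])
c=cam("scene");save(c,"s6",(340,180,500,300))
E
```

```text
[-4.94987187 -1.11038249 17.62016431] [0.65512221 0.14604936 0.06426282]
```

View pics/s6.png

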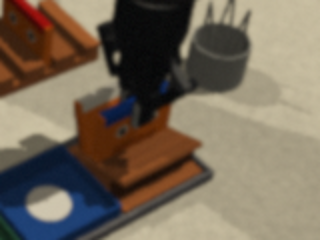

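Contact is made, with the blue cassette upright in front of the white one. I'll release it a little and lift.

arm_command(rows="0 0 -0.006 0 0 0 0;0 0 -0.006 0 0 0 0.17;0 0 -0.006 0 0 0 0.2;0 0 -0.006 0 0 0 0.2;0 0 -0.04 0 0 0 0.2;0 0 -0.1 0 0 0 0.2;0 0 -0.2 0 0 0 0.2;0 0 -0.35 0 0 0 0.2;0 -0.2 -0.5 0 0 0 0.2;0 -0.2 -0.5 0 0 0 0.2")

```text
clock: 14.1
tool_pos: [0.6134, 0.1513, 0.1673]
ee_rot: [0.745, 0.667, 0.002, 0.0]
force: [-0.7, -0.1, 0.1]
finger_gap: 0.203
finger_force: 0.0
```

```bash
python3 - <<'E'
from h import *
o=manip.get_obs();print(o["force"],o["tool_pos"],Ro.from_quat(o["ee_rot"]).as_matrix().round(3).tolist())
c=cam("scene");w=cam("wrist");save(w,"w7x")
a=cv2.resize(c["img"][180:300,340:500,::-1],None,fx=3,fy=3);b=w["img"][80:320,200:500,::-1];b=cv2.resize(b,(300,240))
I=np.zeros((360,790,3),np.uint8);I[:,:480]=a;I[:240,485:785]=b;cv2.imwrite("pics/w7.png",I)
E
```

```text
[-0.70565273 -0.11533844  0.0554338 ] [0.6133681  0.15130681 0.16727073] [[0.109, 0.994, 0.004], [0.994, -0.109, 0.003], [0.003, 0.004, -1.0]]
```

View pics/w7.png

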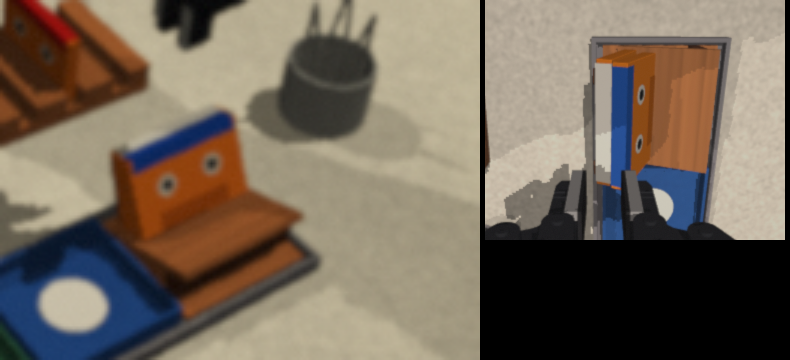

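The blue cassette leans flush against the white one. Now the brass motor.

arm_command(rows="-0.15 -0.12 0 0 0 0 0.5;-0.3 -0.25 0 0 0 0 0.65;-0.45 -0.38 0 0 0 0 0.65;-0.6 -0.5 0 0 0 0 0.65;-0.75 -0.62 0.05 0 0 0 0.65;-0.807 -0.664 0.085 0 0 0 0.65;-0.807 -0.664 0.085 0 0 0 0.65;-0.807 -0.664 0.085 0 0 0 0.65;-0.807 -0.664 0.085 0 0 0 0.65")

```text
clock: 15.1
tool_pos: [0.466, 0.0052, 0.1455]
ee_rot: [0.745, 0.668, 0.0, 0.0]
force: [0.4, 0.4, -0.1]
finger_gap: 0.65
finger_force: 0.0
```

```bash
python3 - <<'E'
from h import *
c=cam("wrist");o=manip.get_obs();M=Ro.from_quat(o["ee_rot"]).as_matrix();print(o["tool_pos"],M.round(3).tolist());save(c,"w8")
for r in blobs(c,"brass",None,150)[:4]:
    print(r[0],[np.round(v,1) for v in r[1]],onz(c,r[1][0],.038).round(4),"tool off",(M.T@(onz(c,r[1][0],.038)-o["tool_pos"])/.2).round(3))
E
```

```text
[0.46584801 0.00519968 0.14544829] [[0.109, 0.994, 0.0], [0.994, -0.109, 0.0], [0.0, 0.0, -1.0]]
5781.0 [array([260. ,  49.5]), array([ 51., 152.]), np.float64(90.0)] [0.4378 0.1182 0.038 ] tool off [ 0.547 -0.201  0.537]
3511.0 [array([587.3,  29.3]), array([ 58.3, 104.8]), np.float64(88.7)] [0.6656 0.1061 0.038 ] tool off [0.61  0.938 0.538]
1959.5 [array([259.5,   9.5]), array([ 19., 159.]), np.float64(90.0)] [0.4416 0.1428 0.038 ] tool off [ 0.671 -0.196  0.537]
1085.0 [array([312., 196.]), array([36.8, 36.8]), np.float64(45.0)] [0.4617 0.006  0.038 ] tool off [ 0.002 -0.021  0.537]
```

View pics/w8.png

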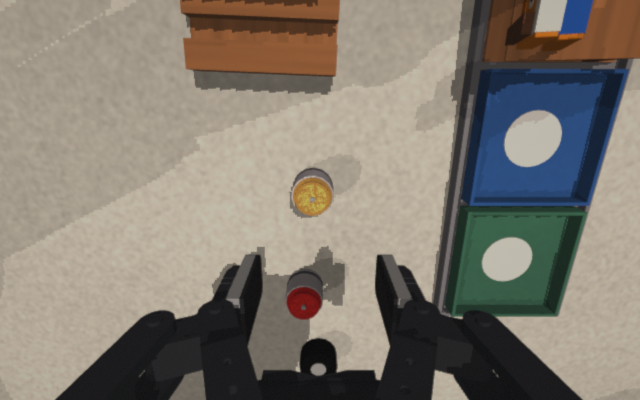

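The brass pulley (312,196) is 4 mm off the finger centre line, which I'll correct while descending. The marks appear at (533,138) and (507,259).

arm_command(rows="0.002 -0.021 0.15 0 0 0 0.65;0.002 -0.021 0.35 0 0 0 0.65;0.002 -0.021 0.55 0 0 0 0.65;0.002 -0.021 0.65 0 0 0 0.65;0.002 -0.021 0.67 0 0 0 0.65;0.002 -0.021 0.67 0 0 0 0.3;0.002 -0.021 0.67 0 0 0 0.3;0.002 -0.021 0.67 0 0 0 0.3;0.002 -0.021 0.67 0 0 0 0.3", grip_force=50)

```text
clock: 16.05
tool_pos: [0.4613, 0.0054, 0.0122]
ee_rot: [0.745, 0.667, 0.001, 0.0]
force: [-0.6, -0.3, -1.3]
finger_gap: 0.399
finger_force: 49.8
```

```bash
python3 - <<'E'
from h import *
o=manip.get_obs();print(o["force"],o["tool_pos"],o["finger_gap"],o["finger_force"])
# marks from w8 (pose then)
img=cv2.imread("pics/w8.png")[:,:,::-1];c=cam("wrist")
M=Ro.from_quat([.745,.668,0,0]).as_matrix();T=np.eye(4);T[:3,:3]=np.array([[.109,.994,0],[.994,-.109,0],[0,0,-1]]);T[:3,3]=[.46585,.0052,.14545]
c["W"]=T@grab_frame("wrist")["T_tool_cam"];c["img"]=np.ascontiguousarray(img)
for roi in[(500,105,566,172),(475,232,538,285)]:
    r=blobs(c,"white",roi)[0];m=cv2.moments(r[2]);p=(m["m10"]/m["m00"],m["m01"]/m["m00"]);print(p,onz(c,p,.009).round(4))
E
```

```text
[-0.64128902 -0.27027383 -1.28718082] [0.46129274 0.00536125 0.01223548] 0.3985448856270721 49.79908883571625
(532.7215472699344, 138.33598659405112) [0.654  0.0276 0.009 ]
(506.62221534653463, 258.91986386138615) [ 0.6409 -0.0882  0.009 ]
```

arm_command(rows="0 0 -0.15 0 0 0 0.3;0 0 -0.3 0 0 0 0.3;0.05 0.2 -0.42 0 0 0 0.3;0.1 0.42 -0.45 0 0 0 0.3;0.16 0.64 -0.45 0 0 0 0.3;0.216 0.84 -0.45 0 0 0 0.3;0.216 0.943 -0.42 0 0 0 0.3;0.216 0.943 -0.25 0 0 0 0.3;0.216 0.943 -0.1 0 0 0 0.3;0.216 0.943 -0.06 0 0 0 0.3")

```text
clock: 17.15
tool_pos: [0.6508, 0.0274, 0.0208]
ee_rot: [0.745, 0.667, -0.002, -0.001]
force: [-34.0, 0.3, 82.4]
finger_gap: 0.401
finger_force: 59.1
```

arm_command(rows="0 0 0.01 0 0 0 0.3;0 0 0.015 0 0 0 0.3;0 0 0.015 0 0 0 0.3")

```text
clock: 17.45
tool_pos: [0.6531, 0.0274, 0.0213]
ee_rot: [0.745, 0.667, 0.0, 0.0]
force: [0.2, 0.5, -1.8]
finger_gap: 0.397
finger_force: 50.7
```

arm_command(rows="0 0 0.003 0 0 0 0.3;0 0 0.006 0 0 0 0.3;0 0 0.006 0 0 0 0.3")

```text
clock: 17.75
tool_pos: [0.6533, 0.0275, 0.0211]
ee_rot: [0.745, 0.667, 0.001, 0.0]
force: [-8.4, -0.7, 20.6]
finger_gap: 0.397
finger_force: 52.8
```

arm_command(rows="0 0 -0.005 0 0 0 0.3;0 0 -0.005 0 0 0 0.5;0 0 -0.005 0 0 0 0.58;0 0 -0.005 0 0 0 0.58;0 0 -0.15 0 0 0 0.58;0 0 -0.35 0 0 0 0.58;0 0 -0.55 0 0 0 0.6;0 0 -0.65 0 0 0 0.6;0 0 -0.65 0 0 0 0.6")

```text
clock: 18.65
tool_pos: [0.6545, 0.0275, 0.1526]
ee_rot: [0.745, 0.667, 0.002, 0.001]
force: [1.4, 0.6, -0.3]
finger_gap: 0.6
finger_force: 0.0
```

```bash
python3 - <<'E'
from h import *
c=cam("wrist");o=manip.get_obs();M=Ro.from_quat(o["ee_rot"]).as_matrix();print(o["tool_pos"],o["force"]);save(c,"w9")
for r in blobs(c,"brass",(250,120,390,280),150)[:2]:
    print(r[0],[np.round(v,1) for v in r[1]],onz(c,r[1][0],.047).round(4))
print("to foot",M.T@(np.array([.4536,-.1894,.15])-o["tool_pos"])/.2)
E
```

```text
[0.65359032 0.0275427  0.15055884] [-0.6106139   0.15098509 -0.13261714]
1104.0 [array([316. , 196.5]), array([37.5, 37.5]), np.float64(45.0)] [0.654  0.0282 0.047 ]
to foot [-1.18790082e+00 -8.74874815e-01 -3.62914420e-04]
```

View pics/w9.png

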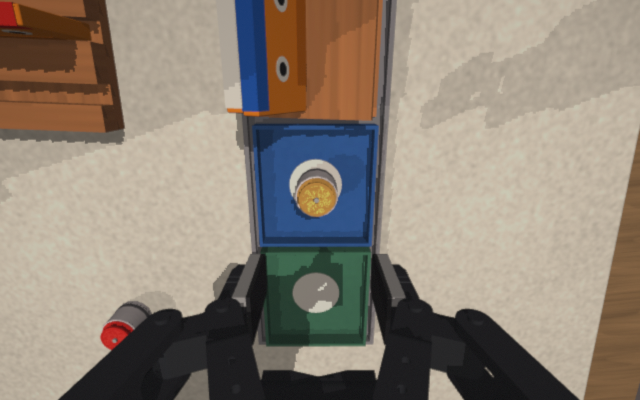

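The motor stands on the blue mark (316,196). Next, the black foot.

arm_command(rows="-0.15 -0.11 0 0 0 0 0.65;-0.32 -0.24 0 0 0 0 0.65;-0.49 -0.36 0 0 0 0 0.65;-0.66 -0.49 0 0 0 0 0.65;-0.83 -0.62 0 0 0 0 0.65;-0.95 -0.75 0 0 0 0 0.65;-0.98 -0.87 0 0 0 0 0.65;-0.98 -0.875 0 0 0 0 0.65")

```text
clock: 19.5
tool_pos: [0.4538, -0.1492, 0.1481]
ee_rot: [0.746, 0.666, -0.001, -0.001]
force: [0.4, 0.8, -0.5]
finger_gap: 0.652
finger_force: 0.0
```

arm_command(rows="-0.1 0 0 0 0 0 0.65;-0.2 0 0 0 0 0 0.65;-0.208 0 0 0 0 0 0.65;-0.208 0 0 0 0 0 0.65;-0.208 0 0 0 0 0 0.65")

```text
clock: 20.0
tool_pos: [0.453, -0.1887, 0.1487]
ee_rot: [0.745, 0.667, -0.0, -0.0]
force: [-0.3, 0.2, 0.3]
finger_gap: 0.648
finger_force: 0.0
```

```bash
python3 - <<'E'
from h import *
c=cam("wrist");o=manip.get_obs();M=Ro.from_quat(o["ee_rot"]).as_matrix();print(o["tool_pos"]);save(c,"w10")
COL["black"]=((0,0,0),(180,255,50))
for r in blobs(c,"black",(240,120,400,275),100)[:4]:
    print(r[0],[np.round(v,1) for v in r[1]],onz(c,r[1][0],.012).round(4),"off",(M.T@(onz(c,r[1][0],.012)-o["tool_pos"])/.2).round(3))
g=cv2.HoughCircles(cv2.cvtColor(c["img"],cv2.COLOR_RGB2GRAY)[120:300,240:400],cv2.HOUGH_GRADIENT,1,20,param1=100,param2=12,minRadius=4,maxRadius=10);print(None if g is None else (g[0][:4]+[240,120,0]))
E
```

```text
[ 0.45300631 -0.18863969  0.1487382 ]
1582.0 [array([308.5, 187.5]), array([47., 43.]), np.float64(90.0)] [ 0.4447 -0.189   0.012 ] off [-0.006 -0.041  0.684]
150.5 [array([255. , 264.5]), array([19., 12.]), np.float64(90.0)] [ 0.3831 -0.2615  0.012 ] off [-0.4   -0.308  0.684]
145.0 [array([382. , 264.5]), array([19., 12.]), np.float64(90.0)] [ 0.507  -0.2751  0.012 ] off [-0.401  0.316  0.683]
[[308.5        191.5          9.39999962]]
```

View pics/w10.png

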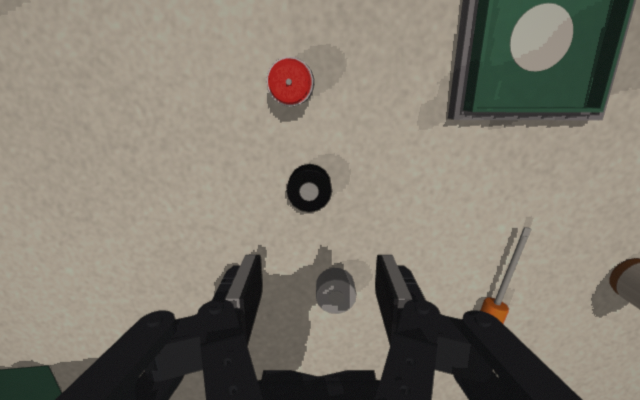

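The black foot is at (309,188), 8 mm off the centre line; the red motor and grey foot are clear of the fingers.

arm_command(rows="-0.008 -0.041 0.15 0 0 0 0.65;-0.008 -0.041 0.35 0 0 0 0.65;-0.008 -0.041 0.5 0 0 0 0.65;-0.008 -0.041 0.62 0 0 0 0.65;-0.008 -0.041 0.69 0 0 0 0.65;-0.008 -0.041 0.72 0 0 0 0.65;-0.008 -0.041 0.735 0 0 0 0.65;-0.008 -0.041 0.735 0 0 0 0.65", grip_force=35)

```text
clock: 20.85
tool_pos: [0.4447, -0.19, 0.0023]
ee_rot: [0.745, 0.667, 0.0, 0.0]
force: [0.7, 0.4, 0.2]
finger_gap: 0.65
finger_force: 0.0
```

arm_command(rows="0 0 0 0 0 0 0.35;0 0 0 0 0 0 0.35;0 0 0 0 0 0 0.35;0 0 0 0 0 0 0.35")

```text
clock: 21.25
tool_pos: [0.445, -0.1902, 0.003]
ee_rot: [0.745, 0.667, 0.0, 0.0]
force: [-0.7, 1.3, 5.0]
finger_gap: 0.457
finger_force: 34.5
```

arm_command(rows="0 0 -0.1 0 0 0 0.35;0 0 -0.25 0 0 0 0.35;0.1 0.15 -0.4 0 0 0 0.35;0.2 0.33 -0.45 0 0 0 0.35;0.34 0.5 -0.45 0 0 0 0.35;0.46 0.68 -0.45 0 0 0 0.35;0.57 0.84 -0.45 0 0 0 0.35;0.613 0.916 -0.45 0 0 0 0.35;0.613 0.916 -0.45 0 0 0 0.35;0.613 0.916 -0.4 0 0 0 0.35")

```text
clock: 22.25
tool_pos: [0.6406, -0.0887, 0.0831]
ee_rot: [0.745, 0.667, 0.001, 0.001]
force: [-0.4, -0.9, 0.1]
finger_gap: 0.456
finger_force: 35.5
```

arm_command(rows="0 0 0.1 0 0 0 0.35;0 0 0.2 0 0 0 0.35;0 0 0.27 0 0 0 0.35;0 0 0.31 0 0 0 0.35;0 0 0.33 0 0 0 0.35;0 0 0.335 0 0 0 0.35;0 0 0.335 0 0 0 0.35")

```text
clock: 22.95
tool_pos: [0.6403, -0.0886, 0.0156]
ee_rot: [0.745, 0.667, 0.0, 0.0]
force: [0.5, -0.1, -0.3]
finger_gap: 0.453
finger_force: 35.5
```

arm_command(rows="0 0 0.008 0 0 0 0.35;0 0 0.013 0 0 0 0.35;0 0 0.018 0 0 0 0.35;0 0 0.018 0 0 0 0.35")

```text
clock: 23.35
tool_pos: [0.6402, -0.0884, 0.0121]
ee_rot: [0.745, 0.667, 0.0, 0.0]
force: [-2.7, 1.0, 7.7]
finger_gap: 0.456
finger_force: 36.4
```

Light contact with the tray floor; releasing and clearing.

arm_command(rows="0 0 0 0 0 0 0.5;0 0 0 0 0 0 0.6;0 0 0 0 0 0 0.6;0 0 -0.1 0 0 0 0.6;0 0 -0.3 0 0 0 0.6;0 0 -0.5 0 0 0 0.6;0 0 -0.7 0 0 0 0.6;0 0 -0.85 0 0 0 0.6;-0.4 0 -0.95 0 0 0 0.6;-0.4 0 -0.95 0 0 0 0.6")

```text
clock: 24.35
tool_pos: [0.6314, -0.17, 0.2034]
ee_rot: [0.745, 0.667, 0.001, 0.001]
force: [0.5, -1.2, 0.1]
finger_gap: 0.596
finger_force: 0.0
```

```bash
python3 - <<'E'
from h import *
w=cam("wrist");c=cam("scene");o=manip.get_obs();print(o["tool_pos"],o["clock"])
a=cv2.resize(c["img"][180:330,270:470,::-1],(400,300));b=cv2.resize(w["img"][:,:,::-1],(400,250))
I=np.zeros((560,400,3),np.uint8);I[:300]=a;I[305:555]=b;cv2.imwrite("pics/w11.png",I)
COL["black"]=((0,0,0),(180,255,45))
for r in blobs(w,"black",(200,20,450,250),100)[:4]:print(r[0],[np.round(v,1) for v in r[1]],onz(w,r[1][0],.021).round(4))
E
```

```text
[ 0.63049231 -0.17378404  0.20322224] 24.45
1361.0 [array([317.5,  87.5]), array([40.8, 43.1]), np.float64(11.3)] [ 0.641  -0.0865  0.021 ]
114.5 [array([317. ,  37.5]), array([ 19., 108.]), np.float64(90.0)] [ 0.6453 -0.0439  0.021 ]
```

View pics/w11.png

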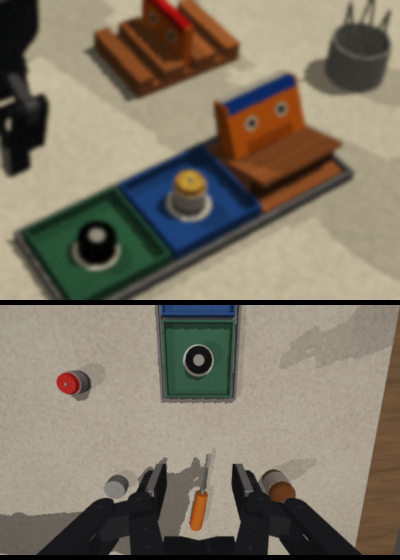

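The foot stands on the green mark at (0.641, -0.087), the motor on the blue one, both cassettes lean on the rack, and the look-alikes haven't moved.

```bash
python3 -c "
from cell import manip
print(manip.job_done())"
```

```text
the job is handed in; nothing more can be done
None
```

The caddy is packed as asked and handed in at about 24.5 s, with the look-alikes left where they were; setting the motor down gave one brief 82 N spike at the wrist, under the 120 N limit.

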